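# Pour the hex nuts from the square steel cup into the parts bin

## Robot

A 6-joint arm with a two-finger parallel gripper is mounted at the origin on the work surface. World frame = base frame: x ahead of the robot, y to its left, z up, the work surface at z = 0. Lengths are in m, angles in rad, forces in N, time in s.
With the tool pointing down it reaches from about 0.325 to 0.875 m from the base axis. Payload 4.4 kg.
Tool frame: the origin (TCP) lies at the very end of the fingers, on their centre line; the grasp point (between the pads) lies 19 mm behind it (r.tcp_to_grasp is the distance from the TCP to the grasp point, in m); z points along the fingers, y is the line along which they close (so a half turn about z gives the same grasp; the last joint's range is limited). The gripper opens to 85 mm and grips with 20 to 120 N. Pads are 22 mm wide; open, the fingers measure 114 mm over their backs; the gripper's body (76 mm by 85 mm) begins 54 mm behind the grasp point. The pads swing forward as they close: fully open they stand 13 mm farther back than shut.
Start: joints at [1.006, 0.207, 1.542, -0, 1.393, -0.15], TCP at [0.231, 0.526, 0.231] pointing down, gripper open.
Joint ranges: [-2.73, 2.73], [-0.86, 2.22], [0.23, 2.46], [-1.11, 4.25], [0.08, 2.63], [-2.82, 2.82]. Speed limits (rad/s): [2.79, 2.79, 3.14, 3.14, 3.14, 3.14].

## Interface

Orientations are given as a unit quaternion [w, x, y, z].
In Python, from bench import r gives the robot as it stands.
- The arm moves only by the tool step_arm, never from a script. Its argument "commands" is a list of rows, each an object of numbers: "x", "y", "z": the shift along the tool's x, y, z in units of 0.03 m (1.0 is 0.03 m); "wx", "wy", "wz": the turn, a rotation vector about the tool's x, y, z in units of 0.08 rad (1.0 is 0.08 rad). In form: [{"x": .., "y": .., "z": .., "wx": .., "wy": .., "wz": ..}, ...]. A call has 1 to 10 rows; each row shifts and turns the commanded pose from where the row before left it, along the tool's axes as they then stand; what a row does not reach is not made up. A row lasts 1/8 s, in which the tool goes at most 62.5 mm and 10.7 degrees, less where a joint would pass 70% of its speed; a pose out of reach is approached as far as the arm can. A call with a number of a shift or a turn outside -1 to 1 is refused whole. A call with a gripper value outside its range is refused whole. "gripper" is the opening, from 0 (shut) to 1 (fully open), set as the call begins (left out, the last holds). The fingers move at their own pace and stop on an object; the grip force is fixed at half the most. Time passes only in rows, so rows that do not move let the fingers close. It gives the time, the measured TCP pose, the force, the opening and the grip force at its end, in the units of the state.
- r.state(): the state, without advancing time (a new reading comes with each control period).
- r.capture(name): name is "side" or "top" or "wrist"; returns (picture, depth): 420x560x3 uint8, blue, green, red; 420x560 float32, m along the optical axis (not along the pixel's ray), 0 where there is no reading.
- r.calibration(name): a dict with "fx", "fy", "cx", "cy" (pixels), "R" (3x3) and "t" (3): a world point X has camera coordinates R X + t. Camera axes: x right, y down, z forward; pixel columns grow to the right and rows downward; lengths in m; the calibration is good to about 2 mm. A picture is of the moment at which its call begins: read the wrist's pose just before it. calibration takes no time and is no camera call; for the wrist camera it gives the pose at the moment of the call.
- r.sign_off(): hands the job in; it is judged then, once.
The state is a dict: "t": time; "joints": joint angles; "joint_velocities": joint speeds; "effort": joint torques, N m; "ee_pos": TCP position; "orientation": TCP orientation; "force": force on the tool from outside, world axes, zero at the start; "torque": the same for the moment, N m; "width": finger opening in m; "grasp_force": force on a finger pad.
Only numpy, scipy, OpenCV 4.12 (cv2) and the standard library are available. Lean on these libraries where they do the work, as an engineer would, in place of code of your own. Each camera call takes 0.05 s, during which the arm holds its last target. There are 200 camera calls.

## Task

Pour all six hex nuts out of the square steel cup into the empty parts bin, not into the bin that holds tools. Then stand the empty cup upright on the bench beside the bin or anywhere free on the bare bench top.

Things in the scene. Friction and masses are not known exactly. Their poses are not given: they have to be found in the camera images.
- cup: square steel cup, a welded offcut of box tube, open top: 58 by 58 mm outside with four flat sides, 70 mm high, walls and floor 3 mm, 0.17 kg empty; upright on the bench, the six nuts in its lower half. Origin: centre of its underside, x and y square to its sides, z up to the mouth. The oiled nuts slide out over the lower edge when it is tipped past about 100 degrees; 118 degrees empties it
- bin: the parts bin to fill: empty open-topped dark grey plastic bin, outside 190 mm along its x, 140 along its y, 70 high, walls and floor 4 mm, loose, 0.45 kg; the larger of two grey bins (the other, 150 by 120, holds markers, a file and tools, on the other side of the cup). Origin: centre of its underside, z up
- nut1: one of the six loose steel M12 hex nuts that lie in the cup, 18 mm across flats, 20.8 mm across corners, 10.8 mm high, 16 g. Origin: centre of its lower face as it lies flat at the start, z along the thread axis.
- nut2: another of the six nuts, the same as nut1
- nut3: another of the six nuts, the same as nut1
- nut4: another of the six nuts, the same as nut1
- nut5: another of the six nuts, the same as nut1
- nut6: another of the six nuts, the same as nut1

How it is judged:
On the way:
1. the cup, held clear above the bench, is tipped over with its mouth above the bin (angle between cup's own z axis and vertical above 1.2 rad and height (world z) of cup above 0.07 m and horizontal distance between cup and bin below 0.2 m), for 0.2 s.
At the end, for the whole second after the job is handed in: All six nuts lie at rest inside the parts bin, below its rim (origins under 60 mm above its underside). The bin stands on the bench (within 8 degrees). The cup stands still and upright (within 8 degrees) on the bench top, outside the bin (centres more than 98 mm apart) (angle between each of cup, bin's own z axis and vertical below 0.15 rad and height (world z) of cup between -0.005 and 0.012 m and linear speed of each of cup, nut1, nut2, nut3, nut4, nut5, nut6 below 0.03 m/s and horizontal distance between cup and bin above 0.098 m and height (world z) of bin below 0.012 m and x of nut1 in the frame of bin between -0.092 and 0.092 m and y of nut1 in the frame of bin between -0.067 and 0.067 m and z of nut1 in the frame of bin between 0 and 0.06 m and x of nut2 in the frame of bin between -0.092 and 0.092 m and y of nut2 in the frame of bin between -0.067 and 0.067 m and z of nut2 in the frame of bin between 0 and 0.06 m and x of nut3 in the frame of bin between -0.092 and 0.092 m and y of nut3 in the frame of bin between -0.067 and 0.067 m and z of nut3 in the frame of bin between 0 and 0.06 m and x of nut4 in the frame of bin between -0.092 and 0.092 m and y of nut4 in the frame of bin between -0.067 and 0.067 m and z of nut4 in the frame of bin between 0 and 0.06 m and x of nut5 in the frame of bin between -0.092 and 0.092 m and y of nut5 in the frame of bin between -0.067 and 0.067 m and z of nut5 in the frame of bin between 0 and 0.06 m and x of nut6 in the frame of bin between -0.092 and 0.092 m and y of nut6 in the frame of bin between -0.067 and 0.067 m and z of nut6 in the frame of bin between 0 and 0.06 m); the robot touches nothing.
It also fails if it takes over 56 s, if anything falls off the work surface, if the arm or the gripper's body presses on something with over 40 N, if the wrist force passes 120 N, or if a joint passes its speed limit or range.

## Working session

There is one attempt and no reset: what is moved stays moved. The work goes in short steps, Python scripts to look and compute and a tool call to move; the robot and the scene stay as the last step left them, time stands still between calls to the robot, and variables do not carry over. Pictures are saved under pics/ and viewed, at most 10 in all, crops included, and the job is handed in when it is done.

Besides the shell and the picture viewer there is one more tool, called after ">>>" as name(argument=value, ...) on one line, values as JSON. step_arm: Moves the arm, as the interface text tells. Shifts and turns lie within -1 to 1; 1 stands for 0.03 m of shift or 0.08 rad of turn. Its arguments: {"type":"object","properties":{"commands":{"type":"array"},"gripper":{"type":"number"}},"required":["commands"]}

```bash
mkdir -p pics; cat > h.py <<'E'
import numpy as np, cv2
from bench import r
def snap(cam,name):
    c=r.calibration(cam); p,d=r.capture(cam); cv2.imwrite(f'pics/{name}.png',p); np.savez(f'pics/{name}.npz',d=d,p=p,**{k:np.array(c[k]) for k in c})
def pt(f,u,v,z=None):
    f=np.load(f'pics/{f}.npz'); d=f['d'][v,u]
    ray=np.array([(u-f['cx'])/f['fx'],(v-f['cy'])/f['fy'],1.])
    R,t=f['R'],f['t']
    if z is not None:
        a=R.T@ray; o=-R.T@t; return o+a*(z-o[2])/a[2]
    return R.T@(ray*d-t)
E
python3 - <<'E'
from h import *
snap('top','top0'); snap('side','side0')
print(r.state())
E
```

```text
{'t': 0.1, 'joints': array([ 1.00654107e+00,  2.07387191e-01,  1.54282999e+00, -5.45182614e-07,
        1.39353287e+00, -1.50517860e-01]), 'joint_velocities': array([ 0.00081606, -0.00152986, -0.0029601 ,  0.00243991, -0.00217948,
        0.00019877]), 'effort': array([-1.30560038e-03, -3.84093297e+01, -2.92548859e+01, -2.16765593e-04,
        4.88066260e-03, -1.07654685e-05]), 'ee_pos': array([0.23080955, 0.52587498, 0.23020318]), 'orientation': array([-3.77107080e-04,  2.05396206e-01,  9.78678310e-01, -1.01063509e-03]), 'force': array([0.12691188, 0.40685285, 0.3377483 ]), 'torque': array([-0.02511699,  0.03495573,  0.02131403]), 'grasp_force': 0.0, 'width': 0.08529477560570978}
```

View pics/top0.png

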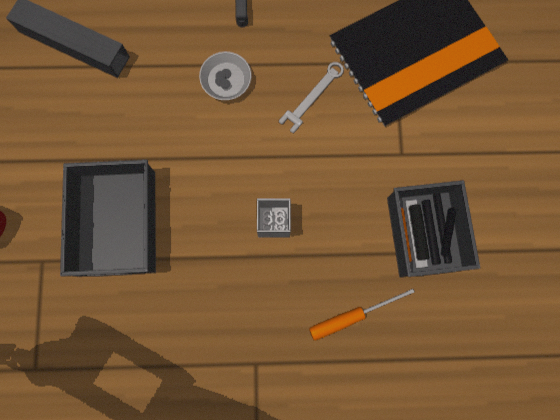

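View pics/side0.png

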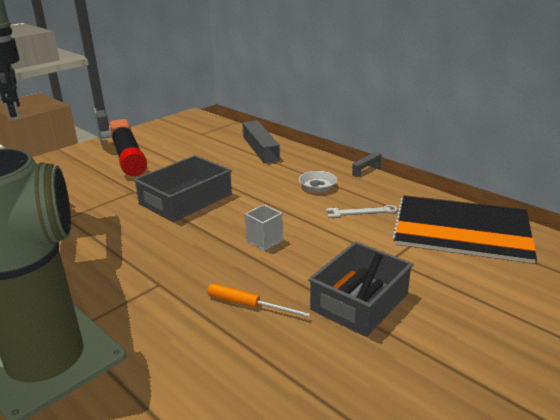

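The top view shows the empty bin at left (rim about 63–155, 162–275), the square cup at (274, 217) with nuts, and the tool bin at right. The side view agrees.

```bash
python3 - <<'E'
from h import *
np.set_printoptions(precision=4,suppress=True)
f=np.load('pics/top0.npz');print(f['R'],-f['R'].T@f['t'],f['fx'])
# world map of all depth points
d=f['d'];v,u=np.mgrid[:420,:560]
P=np.stack([(u-f['cx'])/f['fx']*d,(v-f['cy'])/f['fy']*d,d],-1)
W=(P-f['t'])@f['R']
for n,(a,b,c,e) in dict(cup=(245,300,190,250),bin=(50,170,150,290),tool=(380,490,170,290)).items():
    w=W[c:e,a:b].reshape(-1,3);s=w[(w[:,2]>.062)&(w[:,2]<.08)]
    (cx,cy),(w1,h1),ang=cv2.minAreaRect((s[:,:2]*1000).astype(np.float32))
    print(n,len(s),s[:,2].mean(),cx,cy,w1,h1,ang)
    b=w[abs(w[:,2])>.0]; print(w[:,2].max())
for q in [(258,200),(291,200),(291,237),(258,237)]: print('cup',pt('top0',*q,z=.07))
for q in [(63,163),(148,161),(156,273),(62,275)]: print('bin',pt('top0',*q,z=.07))
cv2.imwrite('pics/crop0.png',cv2.resize(f['p'][185:255,230:320],None,fx=8,fy=8,interpolation=2))
E
```

```text
[[-0.0232 -0.9995  0.0206]
 [-0.9831  0.0191 -0.1819]
 [ 0.1814 -0.0245 -0.9831]] [ 0.3419 -0.0034  0.9149] 500.4969123357749
cup 266 0.06837503747146834 496.7129821777344 -5.257038116455078 56.74166488647461 58.41817092895508 89.1659164428711
0.9149104217552357
bin 1760 0.06877966259098726 500.16632080078125 283.28399658203125 195.98846435546875 146.6481170654297 1.7167575359344482
0.9149104217552357
tool 1534 0.06921795391484308 469.9495544433594 -284.5808410644531 156.42654418945312 127.71621704101562 5.366304397583008
0.9149104217552357
cup [0.5236 0.0209 0.07  ]
cup [ 0.5225 -0.036   0.07  ]
cup [ 0.4581 -0.0343  0.07  ]
cup [0.4592 0.0218 0.07  ]
bin [0.5955 0.3578 0.07  ]
bin [0.5966 0.2113 0.07  ]
bin [0.402 0.193 0.07 ]
bin [0.4021 0.3485 0.07  ]
```

View pics/crop0.png

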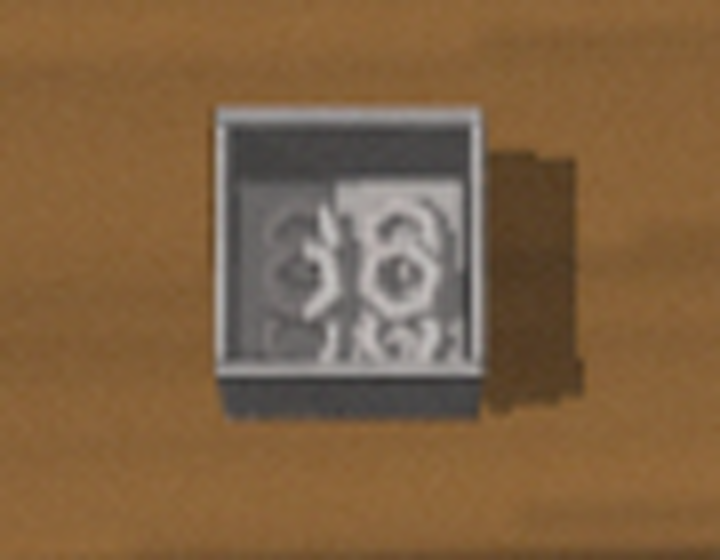

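Cup centre is about (0.497, −0.005), sides square to the world axes within 1°. Bin centre is about (0.500, 0.283), with its long side along world x. Sizes and heights match the values given. I'll grip from the side: tool pointing +y and about 30° down, then carry the cup over the bin and roll it about the tool axis. First I need the move numbers.

```bash
cat >> h.py <<'E'
from scipy.spatial.transform import Rotation as Ro
def cur():
    s=r.state(); w,x,y,z=s['orientation']; return np.array(s['ee_pos']),Ro.from_quat([x,y,z,w]),s
def tgt(alpha,sgn=1,gam=0,yaw=0):   # tool z to +y pitched down alpha deg, tool y = sgn*world x, then roll gam about tool z
    a=np.radians(alpha); z=np.array([0,np.cos(a),-np.sin(a)]); y=np.array([sgn,0,0.]); x=np.cross(y,z)
    return Ro.from_euler('z',yaw,degrees=True)*Ro.from_matrix(np.array([x,y,z]).T)*Ro.from_euler('z',gam,degrees=True)
def delta(p,R):
    """total move from present pose: shift in tool axes (units) , turn (units)"""
    p0,R0,s=cur()
    return R0.inv().apply(np.array(p)-p0)/.03,(R0.inv()*R).as_rotvec()/.08
def log():
    p,R,s=cur(); q=R.as_quat(); open('fk.txt','a').write(' '.join(map(str,list(s['joints'])+list(p)+list(q)))+'\n')
np.set_printoptions(precision=3,suppress=True)
E
python3 - <<'E'
from h import *
log(); p,R,s=cur(); print(R.as_matrix())
print(delta([.48,-.15,.26],tgt(30,1))); print(delta([.48,-.15,.26],tgt(30,-1)))
q=s['joints']
F=Ro.from_euler('ZYZYZ',[q[0],q[1]+q[2],q[3],q[4],q[5]]); print((F.inv()*R).as_rotvec())
# q6 for candidates at approx q1=-.3, q23
for sg in (1,-1):
  for q1,q23 in((-.3,1.9),(.2,1.9)):
    M=Ro.from_euler('ZY',[q1,q23]).inv()*tgt(30,sg)*(F.inv()*R).inv()
    print(sg,M.as_euler('ZYZ'))
E
```

```text
[[-0.916  0.402 -0.001]
 [ 0.402  0.916 -0.002]
 [ 0.    -0.002 -1.   ]]
(array([-16.663, -17.291,  -0.962]), array([-7.563, 11.556, 13.046]))
(array([-16.663, -17.291,  -0.962]), array([-12.818,  -8.389, -22.174]))Traceback (most recent call last):
  File "<stdin>", line 5, in <module>
  File "scipy/spatial/transform/_rotation.pyx", line 1413, in scipy.spatial.transform._rotation.Rotation.from_euler
ValueError: Expected axis specification to be a non-empty string of upto 3 characters, got ZYZYZ
```

>>> step_arm(commands=[{"x":-0.8,"y":-0.85,"z":-0.1},{"x":-0.85,"y":-0.85,"z":-0.1},{"x":-0.85,"y":-0.85,"z":-0.1},{"x":-0.85,"y":-0.85,"z":-0.1},{"x":-0.85,"y":-0.85,"z":-0.1},{"x":-0.85,"y":-0.85,"z":-0.1},{"x":-0.85,"y":-0.85,"z":-0.1},{"x":-0.85,"y":-0.85,"z":-0.1},{"x":-0.85,"y":-0.85,"z":-0.1},{"x":-0.85,"y":-0.85,"z":-0.1}], gripper=1)

```text
schema error: expected keys x, y, z, wx, wy, wz
```

```bash
cat >> h.py <<'E'
def F(q): return Ro.from_euler('ZYZ',[q[0],q[1]+q[2],q[3]])*Ro.from_euler('YZ',[q[4],q[5]])
E
python3 - <<'E'
from h import *
log(); p,R,s=cur(); q=s['joints']; O=F(q).inv()*R; print(p,q,O.as_rotvec())
for sg in (1,-1):
  for q1,q23 in((-.3,1.9),(.2,1.9)):
    M=Ro.from_euler('ZY',[q1,q23]).inv()*tgt(30,sg)*O.inv()
    print(sg,M.as_euler('ZYZ'))
print(delta([.48,-.15,.26],tgt(30,1)))
E
```

```text
[0.231 0.526 0.23 ] [ 1.007  0.207  1.543 -0.     1.394 -0.151] [-0.    -0.     1.571]
1 [ 0.979  1.651 -0.435]
1 [ 1.114  1.24  -0.198]
-1 [0.979 1.651 2.707]
-1 [1.114 1.24  2.944]
(array([-16.663, -17.291,  -0.962]), array([-7.563, 11.556, 13.046]))
```

>>> step_arm(commands=[{"x":-0.8,"y":-0.85,"z":-0.1,"wx":0,"wy":0,"wz":0},{"x":-0.85,"y":-0.85,"z":-0.1,"wx":0,"wy":0,"wz":0},{"x":-0.85,"y":-0.85,"z":-0.1,"wx":0,"wy":0,"wz":0},{"x":-0.85,"y":-0.85,"z":-0.1,"wx":0,"wy":0,"wz":0},{"x":-0.85,"y":-0.85,"z":-0.1,"wx":0,"wy":0,"wz":0},{"x":-0.85,"y":-0.85,"z":-0.1,"wx":0,"wy":0,"wz":0},{"x":-0.85,"y":-0.85,"z":-0.1,"wx":0,"wy":0,"wz":0},{"x":-0.85,"y":-0.85,"z":-0.1,"wx":0,"wy":0,"wz":0},{"x":-0.85,"y":-0.85,"z":-0.1,"wx":0,"wy":0,"wz":0},{"x":-0.85,"y":-0.85,"z":-0.1,"wx":0,"wy":0,"wz":0}], gripper=1)

```text
t: 1.35
ee_pos: [0.3607, 0.1899, 0.261]
orientation: [-0.0, 0.205, 0.979, -0.0]
force: [0.4, 0.2, 0.3]
width: 0.0858
grasp_force: 0.0
```

```bash
python3 - <<'E'
from h import *
log(); p,R,s=cur(); print(p,s['joints'])
print(delta([.48,-.15,.26],tgt(30,1)))
E
```

```text
[0.361 0.19  0.261] [ 0.271 -0.191  1.88  -0.     1.453 -0.886]
(array([-8.195, -8.774,  0.032]), array([-7.546, 11.542, 13.055]))
```

>>> step_arm(commands=[{"x":-0.9,"y":-0.98,"z":0,"wx":0,"wy":0,"wz":0},{"x":-0.9,"y":-0.98,"z":0,"wx":0,"wy":0,"wz":0},{"x":-0.9,"y":-0.98,"z":0,"wx":0,"wy":0,"wz":0},{"x":-0.9,"y":-0.98,"z":0,"wx":0,"wy":0,"wz":0},{"x":-0.9,"y":-0.98,"z":0,"wx":0,"wy":0,"wz":0},{"x":-0.9,"y":-0.98,"z":0,"wx":0,"wy":0,"wz":0},{"x":-0.9,"y":-0.98,"z":0,"wx":0,"wy":0,"wz":0},{"x":-0.9,"y":-0.98,"z":0,"wx":0,"wy":0,"wz":0},{"x":-0.9,"y":-0.98,"z":0,"wx":0,"wy":0,"wz":0}])

```text
t: 2.48
ee_pos: [0.4768, -0.15, 0.2607]
orientation: [-0.0, 0.206, 0.979, 0.0]
force: [0.2, 0.7, 1.2]
width: 0.0849
grasp_force: 0.0
```

>>> step_arm(commands=[{"x":0,"y":0,"z":0,"wx":-0.5,"wy":0.77,"wz":0.87},{"x":0,"y":0,"z":0,"wx":-0.5,"wy":0.77,"wz":0.87},{"x":0,"y":0,"z":0,"wx":-0.5,"wy":0.77,"wz":0.87},{"x":0,"y":0,"z":0,"wx":-0.5,"wy":0.77,"wz":0.87},{"x":0,"y":0,"z":0,"wx":-0.5,"wy":0.77,"wz":0.87},{"x":0,"y":0,"z":0,"wx":-0.5,"wy":0.77,"wz":0.87},{"x":0,"y":0,"z":0,"wx":-0.5,"wy":0.77,"wz":0.87}])

```text
t: 3.35
ee_pos: [0.4768, -0.1489, 0.2608]
orientation: [-0.18, 0.427, 0.868, 0.178]
force: [0.3, 0.5, 0.1]
width: 0.0853
grasp_force: 0.0
```

```bash
python3 - <<'E'
from h import *
log(); p,R,s=cur(); print(p,s['joints'])
print(delta([.49,-.12,.2],tgt(30,1)))
E
```

```text
[ 0.477 -0.149  0.261] [-0.654  0.276  1.479  0.283  1.815 -1.301]
(array([-0.541,  0.589,  2.143]), array([-4.027,  6.132,  6.926]))
```

>>> step_arm(commands=[{"x":0,"y":0,"z":0,"wx":-0.5,"wy":0.77,"wz":0.87},{"x":0,"y":0,"z":0,"wx":-0.5,"wy":0.77,"wz":0.87},{"x":0,"y":0,"z":0,"wx":-0.5,"wy":0.77,"wz":0.87},{"x":0,"y":0,"z":0,"wx":-0.5,"wy":0.77,"wz":0.87}])

```text
t: 3.85
ee_pos: [0.4768, -0.1489, 0.2608]
orientation: [-0.273, 0.531, 0.755, 0.271]
force: [0.2, -0.2, -0.2]
width: 0.0855
grasp_force: 0.0
```

```bash
cat >> h.py <<'E'
from scipy.optimize import least_squares
def fk(q,a):  # a: z0,L2,L3,ex,lat,d6,r0
    R=lambda s,v:Ro.from_euler(s,v)
    B=R('z',q[0]); E=B*R('y',q[1]); W=E*R('y',q[2])
    p=B.apply([a[6],a[4],a[0]])+E.apply([0,0,a[1]])+W.apply([a[3],0,a[2]])
    M=W*R('z',q[3])*R('y',q[4])*R('z',q[5]); return p+M.apply([0,0,a[5]]), M*R('z',np.pi/2)
def fit():
    D=np.loadtxt('fk.txt')
    f=least_squares(lambda a:np.concatenate([fk(d[:6],a)[0]-d[6:9] for d in D]),[.3,.4,.4,0,.086,.25,0]); return f.x,abs(f.fun).max()
def ik(p,R,a,q0):
    lo=[-2.73,-.86,.23,-1.11,.08,-2.82];hi=[2.73,2.22,2.46,4.25,2.63,2.82]
    def e(q):
        pp,M=fk(q,a); return np.concatenate([(pp-p)*5,(M.inv()*R).as_rotvec()])
    f=least_squares(e,np.clip(q0,np.array(lo)+.01,np.array(hi)-.01),bounds=(lo,hi)); return f.x,abs(f.fun).max()
E
python3 - <<'E'
from h import *
log(); p,R,s=cur(); print(p,s['joints'])
print(delta([.49,-.12,.2],tgt(30,1)))
a,e=fit(); print(a,e)
q=s['joints']
for n,p,Rr in [('pre',[.497,-.1,.097],tgt(30)),('grasp',[.497,.015,.031],tgt(30)),('lift',[.497,.015,.2],tgt(30)),('lev',[.5,.015,.22],tgt(5)),
  ('bin',[.5,.3,.22],tgt(5)),('r+',[.5,.3,.22],tgt(5,1,125)),('r-',[.5,.3,.22],tgt(5,1,-125)),('mid+',[.5,.3,.22],tgt(5,1,60))]:
    x,er=ik(np.array(p),Rr,a,q); print(n,x,er)
E
```

```text
[ 0.477 -0.149  0.261] [-0.758  0.386  1.449  0.471  1.947 -1.075]
(array([-0.915,  0.455,  2.045]), array([-2.024,  3.059,  3.44 ]))
[ 0.283  0.455  0.5    0.094  0.086  0.316 -0.   ] 6.626285631305961e-10
pre [-0.784  0.671  1.571  0.672  1.74  -0.973] 1.5924878082884675e-09
grasp [-0.634  0.71   1.715  0.773  1.53  -1.013] 2.986533242932409e-11
lift [-0.634  0.403  1.722  0.787  1.744 -0.802] 2.4974466938942892e-12
lev [-0.689  0.628  1.674  1.006  1.997 -0.887] 1.3626322292736859e-12
bin [-0.203  0.514  1.884  1.362  1.643 -0.843] 2.831068712794149e-15
r+ [-0.203  0.514  1.884  1.362  1.643  1.338] 8.326672684688674e-16
r- [-0.187  0.468  1.848  1.302  1.62  -2.82 ] 0.1274029633596623
mid+ [-0.203  0.514  1.884  1.362  1.643  0.204] 6.819544928760024e-13
```

```bash
python3 - <<'E'
from h import *
f=np.load('pics/top0.npz');d=f['d'];v,u=np.mgrid[:420,:560]
P=np.stack([(u-f['cx'])/f['fx']*d,(v-f['cy'])/f['fy']*d,d],-1);W=(P-f['t'])@f['R']
w=W[175:285,385:485]; print('tool bin max z',np.sort(w[d[175:285,385:485]>0][:,2])[-5:])
q=cur()[2]['joints']; a,_=fit()
R=tgt(35); t=R.apply([0,0,1]); g=np.array([.497,-.005,.042])+.023*t
pre=g-.12*t
print('grasp',g,'pre',pre,ik(g,R,a,q),ik(pre,R,a,q))
print(delta(pre,R))
E
```

```text
tool bin max z [0.106 0.106 0.106 0.106 0.107]
grasp [0.497 0.014 0.029] pre [ 0.497 -0.084  0.098] (array([-0.614,  0.661,  1.739,  0.738,  1.467, -0.982]), np.float64(2.968382206702813e-10)) (array([-0.748,  0.604,  1.62 ,  0.648,  1.665, -0.946]), np.float64(5.551115123125783e-16))
(array([-2.596,  0.611,  5.247]), array([-1.87 ,  1.978,  3.52 ]))
```

>>> step_arm(commands=[{"x":0,"y":0,"z":0,"wx":-0.467,"wy":0.495,"wz":0.88},{"x":0,"y":0,"z":0,"wx":-0.467,"wy":0.495,"wz":0.88},{"x":0,"y":0,"z":0,"wx":-0.467,"wy":0.495,"wz":0.88},{"x":0,"y":0,"z":0,"wx":-0.467,"wy":0.495,"wz":0.88},{"x":0,"y":0,"z":0,"wx":0,"wy":0,"wz":0}])

```text
t: 4.47
ee_pos: [0.4762, -0.149, 0.2602]
orientation: [-0.326, 0.627, 0.628, 0.326]
force: [0.8, 0.6, 0.5]
width: 0.0853
grasp_force: 0.0
```

```bash
python3 - <<'E'
from h import *
R=tgt(35); t=R.apply([0,0,1]); g=np.array([.497,-.005,.042])+.023*t
print(delta(g-.12*t,R))
E
```

```text
(array([-3.202,  0.695,  4.873]), array([-0.015,  0.009,  0.017]))
```

>>> step_arm(commands=[{"x":-0.46,"y":0.1,"z":0.7,"wx":0,"wy":0,"wz":0},{"x":-0.46,"y":0.1,"z":0.7,"wx":0,"wy":0,"wz":0},{"x":-0.46,"y":0.1,"z":0.7,"wx":0,"wy":0,"wz":0},{"x":-0.46,"y":0.1,"z":0.7,"wx":0,"wy":0,"wz":0},{"x":-0.46,"y":0.1,"z":0.7,"wx":0,"wy":0,"wz":0},{"x":-0.46,"y":0.1,"z":0.7,"wx":0,"wy":0,"wz":0},{"x":-0.44,"y":0.1,"z":0.67,"wx":0,"wy":0,"wz":0},{"x":0,"y":0,"z":0,"wx":0,"wy":0,"wz":0}])

```text
t: 5.48
ee_pos: [0.4971, -0.0831, 0.0976]
orientation: [-0.327, 0.626, 0.629, 0.325]
force: [0.0, 0.1, -0.1]
width: 0.0856
grasp_force: 0.0
```

```bash
python3 - <<'E'
from h import *
R=tgt(35); t=R.apply([0,0,1]); g=np.array([.497,-.005,.042])+.023*t
print(delta(g,R)); snap('side','side1')
E
```

```text
(array([-0.025,  0.013,  3.962]), array([-0.055,  0.001,  0.032]))
```

View pics/side1.png

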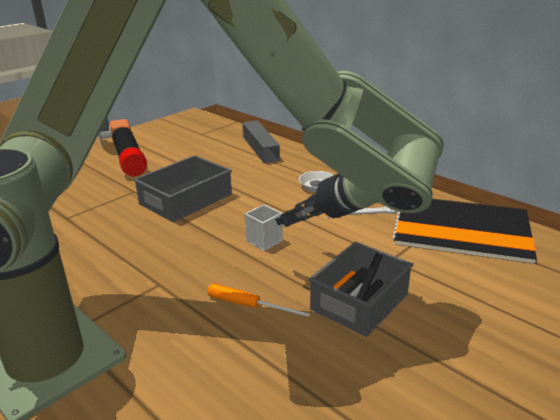

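The gripper sits behind the cup on its axis, about (285, 220) against the cup at (264, 227), and the wrist is clear above the tool bin. Advancing.

>>> step_arm(commands=[{"x":0,"y":0,"z":0.7,"wx":0,"wy":0,"wz":0},{"x":0,"y":0,"z":0.7,"wx":0,"wy":0,"wz":0},{"x":0,"y":0,"z":0.6,"wx":0,"wy":0,"wz":0},{"x":0,"y":0,"z":0.6,"wx":0,"wy":0,"wz":0},{"x":0,"y":0,"z":0.5,"wx":0,"wy":0,"wz":0},{"x":0,"y":0,"z":0.5,"wx":0,"wy":0,"wz":0},{"x":0,"y":0,"z":0.36,"wx":0,"wy":0,"wz":0},{"x":0,"y":0,"z":0,"wx":0,"wy":0,"wz":0}])

```text
t: 6.52
ee_pos: [0.4974, 0.0134, 0.0299]
orientation: [-0.326, 0.626, 0.629, 0.326]
force: [-0.4, 0.3, -0.4]
width: 0.0854
grasp_force: 0.0
```

```bash
python3 - <<'E'
from h import *
snap('side','side2'); snap('top','top2')
a=np.load('pics/side2.npz')['p'][170:270,200:360]; b=np.load('pics/top2.npz')['p'][165:265,200:360]
cv2.imwrite('pics/c2.png',np.vstack([cv2.resize(i,(480,300),interpolation=2) for i in(a,b)]))
E
```

```text
(no output)
```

View pics/c2.png

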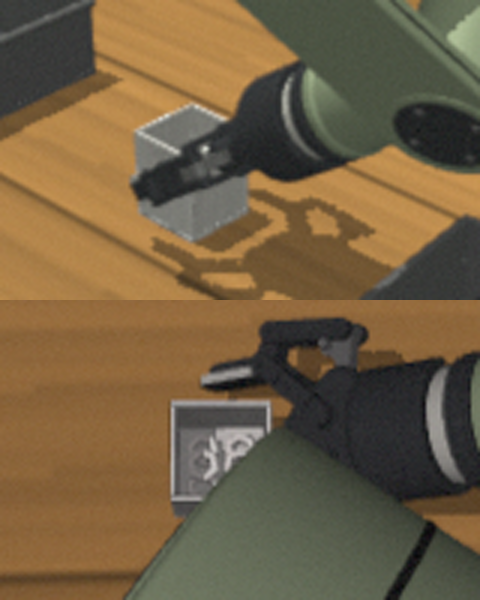

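The fingers straddle the cup across its ±x sides with no contact (cup mouth in the top crop about 170–270, 400–500). Closing.

>>> step_arm(commands=[{"x":0,"y":0,"z":0,"wx":0,"wy":0,"wz":0},{"x":0,"y":0,"z":0,"wx":0,"wy":0,"wz":0},{"x":0,"y":0,"z":0,"wx":0,"wy":0,"wz":0},{"x":0,"y":0,"z":0,"wx":0,"wy":0,"wz":0},{"x":0,"y":0,"z":0,"wx":0,"wy":0,"wz":0},{"x":0,"y":0,"z":0,"wx":0,"wy":0,"wz":0},{"x":0,"y":0,"z":0,"wx":0,"wy":0,"wz":0},{"x":0,"y":0,"z":0,"wx":0,"wy":0,"wz":0}], gripper=0)

```text
t: 7.62
ee_pos: [0.4988, 0.0122, 0.0322]
orientation: [-0.326, 0.626, 0.628, 0.327]
force: [-0.4, -0.8, 6.4]
width: 0.0572
grasp_force: 58.2
```

```bash
python3 - <<'E'
from h import *
p,R,s=cur(); print(s['force'],s['width'])
print('lift tool units per 0.17 up',R.inv().apply([0,0,.19])/.03)
np.save('rel.npy',np.concatenate([R.inv().apply(np.array([.497,-.005,0])-p), R.inv().as_quat()]))
E
```

```text
[-0.446 -0.84   6.432] 0.05721459681278001
lift tool units per 0.17 up [ 5.187  0.023 -3.634]
```

>>> step_arm(commands=[{"x":0.3,"y":0,"z":-0.21,"wx":0,"wy":0,"wz":0},{"x":0.61,"y":0,"z":-0.43,"wx":0,"wy":0,"wz":0},{"x":0.61,"y":0,"z":-0.43,"wx":0,"wy":0,"wz":0},{"x":0.61,"y":0,"z":-0.43,"wx":0,"wy":0,"wz":0},{"x":0.61,"y":0,"z":-0.43,"wx":0,"wy":0,"wz":0},{"x":0.61,"y":0,"z":-0.43,"wx":0,"wy":0,"wz":0},{"x":0.61,"y":0,"z":-0.43,"wx":0,"wy":0,"wz":0},{"x":0.61,"y":0,"z":-0.43,"wx":0,"wy":0,"wz":0},{"x":0.61,"y":0,"z":-0.42,"wx":0,"wy":0,"wz":0},{"x":0,"y":0,"z":0,"wx":0,"wy":0,"wz":0}])

```text
t: 8.88
ee_pos: [0.4986, 0.012, 0.2222]
orientation: [-0.324, 0.626, 0.63, 0.326]
force: [0.7, 0.1, -2.1]
width: 0.0574
grasp_force: 58.3
```

```bash
python3 - <<'E'
from h import *
p,R,s=cur(); print(p,s['force'],s['width'])
rel=np.load('rel.npy'); rq=Ro.from_quat(rel[3:])
def cup(p,R): return p+R.apply(rel[:3]), R*rq
q=s['joints'];a,_=fit()
for al in (0,5):
  for g in (0,100,125,132):
    for tx,ty in [(.46,.30)]:
      Rr=tgt(al,1,g); pp=np.array([tx,ty,.22]); o,C=cup(pp,Rr)
      cor=np.array([o+C.apply([x,y,.07]) for x in(-.029,.029) for y in(-.029,.029)])
      z=C.apply([0,0,1]); print(al,g,'tilt',np.degrees(np.arccos(z[2])).round(1),'o',o,'mouth',o+.07*z,'low',cor[cor[:,2].argmin()],'minz cup',cor[:,2].min(), ik(pp,Rr,a,q))
print(delta([.497,.0,p[2]],tgt(5)))
E
```

```text
[0.499 0.012 0.222] [ 0.668  0.1   -2.096] 0.05736156060995379
0 0 tilt 35.0 o [0.458 0.304 0.184] mouth [0.458 0.264 0.241] low [0.487 0.24  0.224] minz cup 0.22433669278746382 (array([-0.223,  0.525,  1.974,  1.391,  1.704, -0.94 ]), np.float64(7.507922061833483e-11))
0 100 tilt 98.4 o [0.425 0.304 0.228] mouth [0.481 0.264 0.218] low [0.492 0.288 0.187] minz cup 0.18652793759623182 (array([-0.223,  0.525,  1.974,  1.391,  1.704,  0.805]), np.float64(2.0816681711721685e-15))
0 125 tilt 118.2 o [0.431 0.304 0.242] mouth [0.478 0.264 0.209] low [0.475 0.288 0.176] minz cup 0.1760168019860437 (array([-0.223,  0.525,  1.974,  1.391,  1.704,  1.241]), np.float64(1.206812427767545e-13))
0 132 tilt 123.4 o [0.434 0.304 0.246] mouth [0.477 0.264 0.207] low [0.47  0.288 0.175] minz cup 0.17450190537574678 (array([-0.223,  0.525,  1.974,  1.391,  1.704,  1.363]), np.float64(9.889311591848582e-13))
5 0 tilt 30.0 o [0.458 0.301 0.184] mouth [0.458 0.266 0.244] low [0.487 0.241 0.23 ] minz cup 0.22951082286769753 (array([-0.221,  0.461,  1.981,  1.345,  1.645, -0.889]), np.float64(5.857253571051045e-11))
5 100 tilt 95.5 o [0.425 0.305 0.228] mouth [0.481 0.264 0.221] low [0.492 0.285 0.188] minz cup 0.18770570227459676 (array([-0.221,  0.461,  1.981,  1.345,  1.645,  0.856]), np.float64(1.6653345369377348e-15))
5 125 tilt 114.9 o [0.431 0.306 0.242] mouth [0.478 0.263 0.212] low [0.475 0.284 0.177] minz cup 0.177234564708804 (array([-0.221,  0.461,  1.981,  1.345,  1.645,  1.293]), np.float64(7.899236820207988e-14))
5 132 tilt 119.9 o [0.434 0.307 0.245] mouth [0.477 0.263 0.21 ] low [0.47  0.284 0.176] minz cup 0.1757254327374691 (array([-0.221,  0.461,  1.981,  1.345,  1.645,  1.415]), np.float64(1.564914864360389e-12))
(array([-0.231, -0.053, -0.327]), array([-0.003,  6.605,  0.081]))
```

>>> step_arm(commands=[{"x":0,"y":0,"z":0,"wx":0,"wy":0.8,"wz":0},{"x":0,"y":0,"z":0,"wx":0,"wy":0.98,"wz":0},{"x":0,"y":0,"z":0,"wx":0,"wy":0.98,"wz":0},{"x":0,"y":0,"z":0,"wx":0,"wy":0.98,"wz":0},{"x":0,"y":0,"z":0,"wx":0,"wy":0.98,"wz":0},{"x":0,"y":0,"z":0,"wx":0,"wy":0.98,"wz":0},{"x":0,"y":0,"z":0,"wx":0,"wy":0.98,"wz":0},{"x":0,"y":0,"z":0,"wx":0,"wy":0.98,"wz":0},{"x":0,"y":0,"z":0,"wx":0,"wy":0,"wz":0}])

```text
t: 10.0
ee_pos: [0.4968, 0.0128, 0.2178]
orientation: [0.502, -0.5, -0.498, -0.5]
force: [0.8, 1.2, -2.5]
width: 0.0573
grasp_force: 58.4
```

```bash
python3 - <<'E'
from h import *
p,R,s=cur(); print(p,s['force'],s['width'],s['joints'])
print(delta([.455,.315,.185],tgt(0)))
E
```

```text
[0.497 0.013 0.218] [ 0.753  1.161 -2.468] 0.0572671855506784 [-0.696  0.684  1.668  1.041  2.047 -0.908]
(array([-1.139, -1.379, 10.07 ]), array([-0.014, -0.052, -0.044]))
```

>>> step_arm(commands=[{"x":-0.05,"y":-0.06,"z":0.4,"wx":0,"wy":0,"wz":0},{"x":-0.08,"y":-0.1,"z":0.75,"wx":0,"wy":0,"wz":0},{"x":-0.08,"y":-0.1,"z":0.75,"wx":0,"wy":0,"wz":0},{"x":-0.08,"y":-0.1,"z":0.75,"wx":0,"wy":0,"wz":0},{"x":-0.08,"y":-0.1,"z":0.75,"wx":0,"wy":0,"wz":0},{"x":-0.08,"y":-0.1,"z":0.75,"wx":0,"wy":0,"wz":0},{"x":-0.08,"y":-0.1,"z":0.75,"wx":0,"wy":0,"wz":0},{"x":-0.08,"y":-0.1,"z":0.75,"wx":0,"wy":0,"wz":0},{"x":-0.08,"y":-0.1,"z":0.75,"wx":0,"wy":0,"wz":0},{"x":-0.08,"y":-0.1,"z":0.75,"wx":0,"wy":0,"wz":0}])

```text
t: 11.25
ee_pos: [0.468, 0.2285, 0.1969]
orientation: [-0.5, 0.499, 0.501, 0.5]
force: [0.5, 0.6, -2.1]
width: 0.0574
grasp_force: 58.4
```

>>> step_arm(commands=[{"x":-0.08,"y":-0.1,"z":0.75,"wx":0,"wy":0,"wz":0},{"x":-0.08,"y":-0.1,"z":0.75,"wx":0,"wy":0,"wz":0},{"x":-0.08,"y":-0.1,"z":0.75,"wx":0,"wy":0,"wz":0},{"x":-0.08,"y":-0.1,"z":0.5,"wx":0,"wy":0,"wz":0},{"x":-0.05,"y":-0.05,"z":0.2,"wx":0,"wy":0,"wz":0},{"x":0,"y":0,"z":0,"wx":0,"wy":0,"wz":0}])

```text
t: 12.0
ee_pos: [0.4544, 0.3158, 0.1859]
orientation: [-0.5, 0.499, 0.501, 0.5]
force: [-0.0, -0.4, -2.2]
width: 0.0576
grasp_force: 58.3
```

```bash
python3 - <<'E'
from h import *
p,R,s=cur(); print(p,s['force'],s['width'],s['joints'])
print(delta([.455,.315,.185],tgt(0)))
print(delta([.455,.315,.185],tgt(0,1,128)))
snap('side','side3')
E
```

```text
[0.454 0.316 0.186] [-0.03  -0.409 -2.233] 0.057578690801796915 [-0.191  0.602  1.972  1.407  1.674 -1.013]
(array([-0.029,  0.021, -0.027]), array([-0.036,  0.003,  0.021]))
(array([-0.029,  0.021, -0.027]), array([-0.016,  0.041, 27.946]))
```

View pics/side3.png

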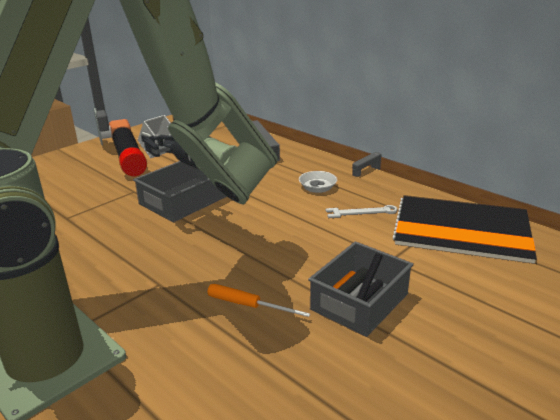

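The cup is held over the bin (cup at about (158, 130), bin at (185, 187)). Now the roll of about 128°.

>>> step_arm(commands=[{"x":0,"y":0,"z":0,"wx":0,"wy":0,"wz":0.5},{"x":0,"y":0,"z":0,"wx":0,"wy":0,"wz":0.95},{"x":0,"y":0,"z":0,"wx":0,"wy":0,"wz":0.95},{"x":0,"y":0,"z":0,"wx":0,"wy":0,"wz":0.95},{"x":0,"y":0,"z":0,"wx":0,"wy":0,"wz":0.95},{"x":0,"y":0,"z":0,"wx":0,"wy":0,"wz":0.95},{"x":0,"y":0,"z":0,"wx":0,"wy":0,"wz":0.95},{"x":0,"y":0,"z":0,"wx":0,"wy":0,"wz":0.95},{"x":0,"y":0,"z":0,"wx":0,"wy":0,"wz":0.95},{"x":0,"y":0,"z":0,"wx":0,"wy":0,"wz":0.95}])

```text
t: 13.3
ee_pos: [0.4555, 0.3147, 0.1861]
orientation: [0.645, -0.645, -0.291, -0.29]
force: [0.3, -0.5, -3.4]
width: 0.0576
grasp_force: 58.5
```

>>> step_arm(commands=[{"x":0,"y":0,"z":0,"wx":0,"wy":0,"wz":0.95},{"x":0,"y":0,"z":0,"wx":0,"wy":0,"wz":0.95},{"x":0,"y":0,"z":0,"wx":0,"wy":0,"wz":0.95},{"x":0,"y":0,"z":0,"wx":0,"wy":0,"wz":0.95},{"x":0,"y":0,"z":0,"wx":0,"wy":0,"wz":0.95},{"x":0,"y":0,"z":0,"wx":0,"wy":0,"wz":0.95},{"x":0,"y":0,"z":0,"wx":0,"wy":0,"wz":0.95},{"x":0,"y":0,"z":0,"wx":0,"wy":0,"wz":0.95},{"x":0,"y":0,"z":0,"wx":0,"wy":0,"wz":0.95},{"x":0,"y":0,"z":0,"wx":0,"wy":0,"wz":0.95}])

```text
t: 14.55
ee_pos: [0.4555, 0.3147, 0.1861]
orientation: [-0.706, 0.707, 0.031, 0.031]
force: [-0.4, -0.3, -3.1]
width: 0.0573
grasp_force: 58.5
```

>>> step_arm(commands=[{"x":0,"y":0,"z":0,"wx":0,"wy":0,"wz":0.9},{"x":0,"y":0,"z":0,"wx":0,"wy":0,"wz":0.9},{"x":0,"y":0,"z":0,"wx":0,"wy":0,"wz":0.9},{"x":0,"y":0,"z":0,"wx":0,"wy":0,"wz":0.9},{"x":0,"y":0,"z":0,"wx":0,"wy":0,"wz":0.9},{"x":0,"y":0,"z":0,"wx":0,"wy":0,"wz":0.9},{"x":0,"y":0,"z":0,"wx":0,"wy":0,"wz":0.9},{"x":0,"y":0,"z":0,"wx":0,"wy":0,"wz":0.9},{"x":0,"y":0,"z":0,"wx":0,"wy":0,"wz":0.9},{"x":0,"y":0,"z":0,"wx":0,"wy":0,"wz":0.9}])

```text
t: 15.8
ee_pos: [0.4555, 0.3147, 0.1865]
orientation: [0.672, -0.672, 0.22, 0.22]
force: [1.0, 0.0, -1.8]
width: 0.0573
grasp_force: 58.5
```

>>> step_arm(commands=[{"x":0,"y":0,"z":0,"wx":0,"wy":0,"wz":0},{"x":0,"y":0,"z":0,"wx":0,"wy":0,"wz":0},{"x":0,"y":0,"z":0,"wx":0,"wy":0,"wz":0},{"x":0,"y":0,"z":0,"wx":0,"wy":0,"wz":0},{"x":0,"y":0,"z":0,"wx":0,"wy":0,"wz":0},{"x":0,"y":0,"z":0,"wx":0,"wy":0,"wz":0},{"x":0,"y":0,"z":0,"wx":0,"wy":0,"wz":0},{"x":0,"y":0,"z":0,"wx":0,"wy":0,"wz":0}])

```text
t: 16.8
ee_pos: [0.4546, 0.3156, 0.1859]
orientation: [-0.672, 0.673, -0.219, -0.22]
force: [0.2, 0.4, -1.8]
width: 0.0578
grasp_force: 58.6
```

```bash
python3 - <<'E'
from h import *
p,R,s=cur(); print(s['t'],p,s['force'],s['width'],s['joints'])
snap('side','side4');snap('top','top4')
a=np.load('pics/side4.npz')['p'][90:240,80:280]; b=np.load('pics/top4.npz')['p'][140:290,30:230]
cv2.imwrite('pics/c4.png',np.vstack([cv2.resize(i,(400,300),interpolation=2) for i in(a,b)]))
E
```

```text
16.8 [0.455 0.316 0.186] [ 0.204  0.363 -1.763] 0.05775518149432782 [-0.191  0.602  1.972  1.407  1.674  1.191]
```

View pics/c4.png

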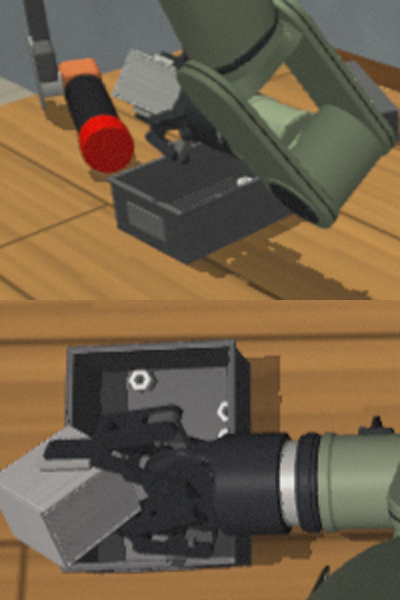

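Nuts are in the bin (three visible around (140, 380), (222, 410) and (222, 432) in the crop), and the cup is tipped. I'll tip a bit further for certainty, then roll back.

>>> step_arm(commands=[{"x":0,"y":0,"z":0,"wx":0,"wy":0,"wz":0.9},{"x":0,"y":0,"z":0,"wx":0,"wy":0,"wz":0.9},{"x":0,"y":0,"z":0,"wx":0,"wy":0,"wz":0.9},{"x":0,"y":0,"z":0,"wx":0,"wy":0,"wz":0},{"x":0,"y":0,"z":0,"wx":0,"wy":0,"wz":0},{"x":0,"y":0,"z":0,"wx":0,"wy":0,"wz":0},{"x":0,"y":0,"z":0,"wx":0,"wy":0,"wz":-0.5},{"x":0,"y":0,"z":0,"wx":0,"wy":0,"wz":-0.98},{"x":0,"y":0,"z":0,"wx":0,"wy":0,"wz":-0.98},{"x":0,"y":0,"z":0,"wx":0,"wy":0,"wz":-0.98}])

```text
t: 18.15
ee_pos: [0.4546, 0.3155, 0.186]
orientation: [-0.678, 0.679, -0.198, -0.199]
force: [-0.2, -1.3, -1.6]
width: 0.0577
grasp_force: 58.7
```

>>> step_arm(commands=[{"x":0,"y":0,"z":0,"wx":0,"wy":0,"wz":-0.98},{"x":0,"y":0,"z":0,"wx":0,"wy":0,"wz":-0.98},{"x":0,"y":0,"z":0,"wx":0,"wy":0,"wz":-0.98},{"x":0,"y":0,"z":0,"wx":0,"wy":0,"wz":-0.98},{"x":0,"y":0,"z":0,"wx":0,"wy":0,"wz":-0.98},{"x":0,"y":0,"z":0,"wx":0,"wy":0,"wz":-0.98},{"x":0,"y":0,"z":0,"wx":0,"wy":0,"wz":-0.98},{"x":0,"y":0,"z":0,"wx":0,"wy":0,"wz":-0.98},{"x":0,"y":0,"z":0,"wx":0,"wy":0,"wz":-0.98},{"x":0,"y":0,"z":0,"wx":0,"wy":0,"wz":-0.98}])

```text
t: 19.4
ee_pos: [0.4546, 0.3155, 0.186]
orientation: [0.703, -0.703, -0.077, -0.075]
force: [-0.2, 0.1, -1.3]
width: 0.0572
grasp_force: 58.8
```

>>> step_arm(commands=[{"x":0,"y":0,"z":0,"wx":0,"wy":0,"wz":-0.98},{"x":0,"y":0,"z":0,"wx":0,"wy":0,"wz":-0.98},{"x":0,"y":0,"z":0,"wx":0,"wy":0,"wz":-0.98},{"x":0,"y":0,"z":0,"wx":0,"wy":0,"wz":-0.98},{"x":0,"y":0,"z":0,"wx":0,"wy":0,"wz":-0.98},{"x":0,"y":0,"z":0,"wx":0,"wy":0,"wz":-0.98},{"x":0,"y":0,"z":0,"wx":0,"wy":0,"wz":-0.98},{"x":0,"y":0,"z":0,"wx":0,"wy":0,"wz":-0.98},{"x":0,"y":0,"z":0,"wx":0,"wy":0,"wz":-0.98},{"x":0,"y":0,"z":0,"wx":0,"wy":0,"wz":-0.98}])

```text
t: 20.65
ee_pos: [0.4546, 0.3156, 0.186]
orientation: [0.621, -0.62, -0.339, -0.338]
force: [-0.0, -0.2, -1.8]
width: 0.0574
grasp_force: 58.7
```

```bash
python3 - <<'E'
from h import *
p,R,s=cur(); print(s['t'],p,s['force'],s['width'],s['joints'])
print(delta([.497,.015,.22],tgt(0)))
E
```

```text
20.65 [0.455 0.316 0.186] [-0.04  -0.231 -1.846] 0.05737911435206427 [-0.191  0.602  1.972  1.407  1.674 -0.439]
(array([  1.704,   0.556, -10.022]), array([-0.029,  0.012, -7.148]))
```

>>> step_arm(commands=[{"x":0,"y":0,"z":-0.3,"wx":0,"wy":0,"wz":-0.9},{"x":0,"y":0,"z":-0.6,"wx":0,"wy":0,"wz":-0.9},{"x":0,"y":0,"z":-0.6,"wx":0,"wy":0,"wz":-0.9},{"x":0,"y":0,"z":-0.6,"wx":0,"wy":0,"wz":-0.9},{"x":0,"y":0,"z":-0.6,"wx":0,"wy":0,"wz":-0.9},{"x":0,"y":0,"z":-0.6,"wx":0,"wy":0,"wz":-0.9},{"x":0,"y":0,"z":-0.6,"wx":0,"wy":0,"wz":-0.9},{"x":0,"y":0,"z":-0.6,"wx":0,"wy":0,"wz":-0.85}])

```text
t: 21.65
ee_pos: [0.455, 0.1799, 0.186]
orientation: [-0.501, 0.5, 0.501, 0.499]
force: [2.0, -0.2, -1.6]
width: 0.0578
grasp_force: 58.7
```

>>> step_arm(commands=[{"x":0.14,"y":0.18,"z":-0.7,"wx":0,"wy":0,"wz":0},{"x":0.14,"y":0.18,"z":-0.7,"wx":0,"wy":0,"wz":0},{"x":0.14,"y":0.18,"z":-0.7,"wx":0,"wy":0,"wz":0},{"x":0.14,"y":0.18,"z":-0.7,"wx":0,"wy":0,"wz":0},{"x":0.14,"y":0.17,"z":-0.7,"wx":0,"wy":0,"wz":0},{"x":0.14,"y":0.17,"z":-0.7,"wx":0,"wy":0,"wz":0},{"x":0.15,"y":0.17,"z":-0.7,"wx":0,"wy":0,"wz":0},{"x":0.15,"y":0.17,"z":-0.6,"wx":0,"wy":0,"wz":0},{"x":0,"y":0,"z":0,"wx":0,"wy":0,"wz":0}])

```text
t: 22.78
ee_pos: [0.4983, 0.0141, 0.2204]
orientation: [-0.5, 0.5, 0.5, 0.499]
force: [0.4, -0.5, -1.6]
width: 0.0575
grasp_force: 58.7
```

```bash
python3 - <<'E'
from h import *
p,R,s=cur(); print(s['t'],p,s['force'],s['width'],s['joints'])
print(delta([.4988,.0122,.22],tgt(35)))
E
```

```text
22.775 [0.498 0.014 0.22 ] [ 0.376 -0.457 -1.625] 0.05753028015938889 [-0.693  0.677  1.668  1.043  2.045 -0.904]
(array([-0.013,  0.017, -0.063]), array([-0.016, -7.617, -0.008]))
```

>>> step_arm(commands=[{"x":0,"y":0,"z":0,"wx":0,"wy":-0.8,"wz":0},{"x":0,"y":0,"z":0,"wx":0,"wy":-0.98,"wz":0},{"x":0,"y":0,"z":0,"wx":0,"wy":-0.98,"wz":0},{"x":0,"y":0,"z":0,"wx":0,"wy":-0.98,"wz":0},{"x":0,"y":0,"z":0,"wx":0,"wy":-0.98,"wz":0},{"x":0,"y":0,"z":0,"wx":0,"wy":-0.98,"wz":0},{"x":0,"y":0,"z":0,"wx":0,"wy":-0.98,"wz":0},{"x":0,"y":0,"z":0,"wx":0,"wy":-0.94,"wz":0},{"x":0,"y":0,"z":0,"wx":0,"wy":0,"wz":0}])

```text
t: 23.9
ee_pos: [0.497, 0.0169, 0.2209]
orientation: [-0.328, 0.626, 0.628, 0.326]
force: [0.4, 0.2, -1.8]
width: 0.0576
grasp_force: 58.6
```

```bash
python3 - <<'E'
from h import *
p,R,s=cur(); print(s['t'],p,s['force'],s['width'])
print(delta([.4988,.0122,.040],tgt(35)),delta([.4988,.0122,.0322],tgt(35)))
snap('side','side5');snap('top','top5')
a=np.load('pics/side5.npz')['p'][110:230,220:380]; b=np.load('pics/top5.npz')['p'][150:285,50:290]
cv2.imwrite('pics/c5.png',np.vstack([cv2.resize(i,(w,300) if 0 else (533,300),interpolation=2) for i in(a,b)]))
E
```

```text
23.9 [0.497 0.017 0.221] [ 0.391  0.18  -1.826] 0.05763407464667608
(array([-5.032,  0.068,  3.326]), array([-0.059, -0.012,  0.016])) (array([-5.245,  0.069,  3.475]), array([-0.059, -0.012,  0.016]))
```

View pics/c5.png

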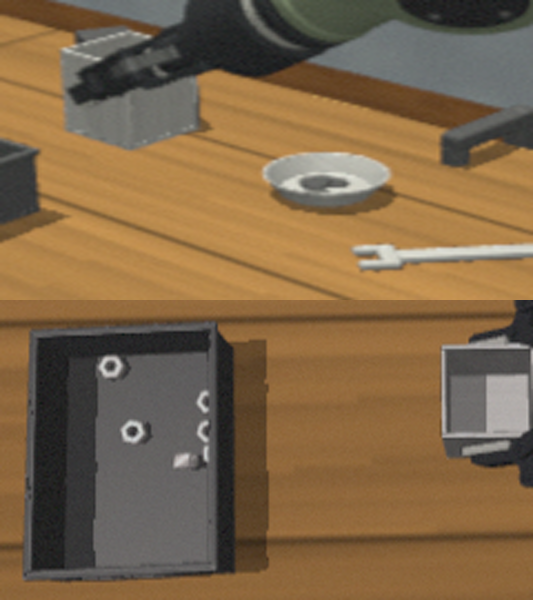

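The cup looks empty and upright in the grip. The bin shows nuts at about (112, 367), (133, 431), (205, 400), (205, 431) and (187, 461), plus a sliver of a sixth at (207, 454). Lowering the cup.

>>> step_arm(commands=[{"x":-0.6,"y":0.01,"z":0.4,"wx":0,"wy":0,"wz":0},{"x":-0.8,"y":0.01,"z":0.53,"wx":0,"wy":0,"wz":0},{"x":-0.8,"y":0.01,"z":0.53,"wx":0,"wy":0,"wz":0},{"x":-0.8,"y":0.01,"z":0.53,"wx":0,"wy":0,"wz":0},{"x":-0.8,"y":0.01,"z":0.53,"wx":0,"wy":0,"wz":0},{"x":-0.6,"y":0.01,"z":0.4,"wx":0,"wy":0,"wz":0},{"x":-0.4,"y":0.01,"z":0.27,"wx":0,"wy":0,"wz":0},{"x":-0.25,"y":0,"z":0.17,"wx":0,"wy":0,"wz":0},{"x":0,"y":0,"z":0,"wx":0,"wy":0,"wz":0},{"x":0,"y":0,"z":0,"wx":0,"wy":0,"wz":0}])

```text
t: 25.25
ee_pos: [0.4995, 0.0113, 0.0387]
orientation: [-0.328, 0.627, 0.628, 0.326]
force: [-1.2, -0.4, -0.7]
width: 0.0573
grasp_force: 58.6
```

```bash
python3 - <<'E'
from h import *
p,R,s=cur(); print(s['t'],p,s['force'],s['width'])
print(delta([p[0],p[1],.032],tgt(35)))
E
```

```text
25.25 [0.499 0.011 0.039] [-1.214 -0.362 -0.691] 0.05733620017149425
(array([-0.183,  0.   ,  0.128]), array([-0.036, -0.007,  0.   ]))
```

Settling the last few mm while watching the force.

>>> step_arm(commands=[{"x":-0.05,"y":0,"z":0.035,"wx":0,"wy":0,"wz":0},{"x":-0.05,"y":0,"z":0.035,"wx":0,"wy":0,"wz":0},{"x":0,"y":0,"z":0,"wx":0,"wy":0,"wz":0}])

```text
t: 25.62
ee_pos: [0.499, 0.0115, 0.0346]
orientation: [-0.328, 0.627, 0.627, 0.326]
force: [-0.2, 0.3, -0.9]
width: 0.0575
grasp_force: 58.6
```

>>> step_arm(commands=[{"x":-0.03,"y":0,"z":0.02,"wx":0,"wy":0,"wz":0},{"x":-0.03,"y":0,"z":0.02,"wx":0,"wy":0,"wz":0},{"x":0,"y":0,"z":0,"wx":0,"wy":0,"wz":0}])

```text
t: 26.0
ee_pos: [0.499, 0.0115, 0.0324]
orientation: [-0.328, 0.627, 0.627, 0.326]
force: [-0.7, 0.4, 0.1]
width: 0.0572
grasp_force: 58.6
```

>>> step_arm(commands=[{"x":-0.02,"y":0,"z":0.013,"wx":0,"wy":0,"wz":0},{"x":0,"y":0,"z":0,"wx":0,"wy":0,"wz":0},{"x":0,"y":0,"z":0,"wx":0,"wy":0,"wz":0}])

```text
t: 26.38
ee_pos: [0.4991, 0.0116, 0.0324]
orientation: [-0.328, 0.626, 0.627, 0.326]
force: [-2.1, -0.5, 5.1]
width: 0.0575
grasp_force: 58.8
```

The cup is on the bench. Opening, then backing straight out.

>>> step_arm(commands=[{"x":0,"y":0,"z":0,"wx":0,"wy":0,"wz":0},{"x":0,"y":0,"z":0,"wx":0,"wy":0,"wz":0},{"x":0,"y":0,"z":0,"wx":0,"wy":0,"wz":0},{"x":0,"y":0,"z":0,"wx":0,"wy":0,"wz":0},{"x":0,"y":0,"z":0,"wx":0,"wy":0,"wz":0},{"x":0,"y":0,"z":0,"wx":0,"wy":0,"wz":0},{"x":0,"y":0,"z":0,"wx":0,"wy":0,"wz":0},{"x":0,"y":0,"z":0,"wx":0,"wy":0,"wz":0}], gripper=1)

```text
t: 27.38
ee_pos: [0.499, 0.0115, 0.0317]
orientation: [-0.328, 0.627, 0.627, 0.326]
force: [0.1, 0.2, -0.2]
width: 0.0853
grasp_force: 0.0
```

>>> step_arm(commands=[{"x":0,"y":0,"z":-0.3,"wx":0,"wy":0,"wz":0},{"x":0,"y":0,"z":-0.5,"wx":0,"wy":0,"wz":0},{"x":0,"y":0,"z":-0.7,"wx":0,"wy":0,"wz":0},{"x":0,"y":0,"z":-0.8,"wx":0,"wy":0,"wz":0},{"x":0,"y":0,"z":-0.8,"wx":0,"wy":0,"wz":0},{"x":0,"y":0,"z":-0.8,"wx":0,"wy":0,"wz":0},{"x":0,"y":0,"z":-0.8,"wx":0,"wy":0,"wz":0},{"x":0.5,"y":0,"z":-0.6,"wx":0,"wy":0,"wz":0},{"x":0.5,"y":0,"z":-0.6,"wx":0,"wy":0,"wz":0},{"x":0,"y":0,"z":0,"wx":0,"wy":0,"wz":0}])

```text
t: 28.62
ee_pos: [0.5008, -0.1179, 0.16]
orientation: [-0.326, 0.627, 0.628, 0.326]
force: [-0.7, -0.1, 0.3]
width: 0.0852
grasp_force: 0.0
```

```bash
python3 - <<'E'
from h import *
p,R,s=cur(); print(s['t'],p,s['force'],s['width'])
snap('side','side6');snap('top','top6');snap('wrist','w6')
f=np.load('pics/top6.npz');d=f['d'];v,u=np.mgrid[:420,:560]
P=np.stack([(u-f['cx'])/f['fx']*d,(v-f['cy'])/f['fy']*d,d],-1);W=(P-f['t'])@f['R']
for n,(a,b,c,e) in dict(cup=(245,300,190,250),bin=(50,170,150,290)).items():
    w=W[c:e,a:b].reshape(-1,3);m=(w[:,2]>.06)&(w[:,2]<.08);s=w[m];A=np.c_[s[:,:2],np.ones(len(s))]
    print(n,s[:,2].mean(),cv2.minAreaRect((s[:,:2]*1000).astype(np.float32)),'slope',np.linalg.lstsq(A,s[:,2],rcond=None)[0])
im=cv2.resize(f['p'][190:250,110:170],(400,400),interpolation=2)
im2=cv2.resize(np.load('pics/side6.npz')['p'][140:260,120:300],(390,260),interpolation=2)
o=np.zeros((400,800,3),np.uint8);o[:,:400]=im;o[:260,405:795]=im2;cv2.imwrite('pics/c6.png',o)
E
```

```text
28.625 [ 0.501 -0.118  0.16 ] [-0.723 -0.123  0.307] 0.08516270497195697
cup 0.06831041177098544 ((497.5906066894531, -5.680904388427734), (58.86117172241211, 57.90324020385742), 0.4503614008426666) slope [ 0.007 -0.012  0.065]
bin 0.0685510861665047 ((500.1512145996094, 283.53948974609375), (196.51181030273438, 146.73855590820312), 1.4869571924209595) slope [-0.005 -0.009  0.074]
```

View pics/c6.png

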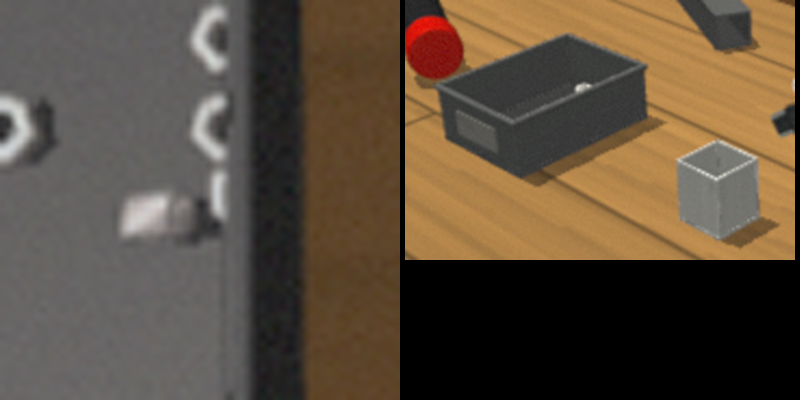

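The enlarged crop shows the sixth nut as a separate piece against the wall at (220, 195). With the four lying flat and the one on edge, that makes six. The cup stands upright at (0.498, −0.006), and the robot is clear of everything.

```bash
python3 -c "
from bench import r
print(r.sign_off())"
```

```text
the job is handed in; nothing more can be done
None
```

All six nuts are in the empty parts bin, the cup is empty and upright on the bare bench about 0.29 m from the bin, and the job was handed in at about 29 s; `sign_off` returned no verdict.

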